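Fetch the keypad case from behind a transformer and a heat sink

ROBOT

A 6-joint arm with a two-finger parallel gripper is mounted at the origin on a cart in front of the work surface, level with it; the furniture and walls round the work are solid. World frame = base frame: x ahead of the robot, y to its left, z up, the work surface at z = 0. Lengths are in m, angles in rad, forces in N, time in s.
With the tool pointing down it reaches from about 0.275 to 0.875 m from the base axis. Payload 12.5 kg.
Tool frame: the origin (TCP) lies at the very end of the fingers, on their centre line; the grasp point (between the pads) lies 19 mm behind it; z points along the fingers, y is the line along which they close (so a half turn about z gives the same grasp; the last joint's range is limited). The gripper opens to 85 mm and grips with 20 to 120 N. Pads are 22 mm wide; open, the fingers measure 114 mm over their backs; the gripper's body (76 mm by 85 mm) begins 54 mm behind the grasp point. The pads swing forward as they close: fully open they stand 13 mm farther back than shut.
Start: joints at [1.017, 0.351, 1.652, -0, 1.139, -0.085], TCP at [0.248, 0.491, 0.194] pointing down, gripper open.
Joint ranges: [-2.75, 2.75], [-0.79, 2.1], [0.01, 2.65], [-1.57, 4.71], [0.07, 3.14], [-2.87, 2.87]. Speed limits (rad/s): [2.22, 2.22, 2.79, 3.14, 3.14, 3.14].

INTERFACE

Orientations are given as [roll, pitch, yaw] about the fixed x, y, z axes, in that order (R = Rz(yaw) Ry(pitch) Rx(roll)).
In Python, from cell import * gives the robot as it stands.
- The arm moves only by the tool servo_tool, never from a script. Its argument "deltas" is a list that holds one entry, the list of rows, each a list of 4 numbers: the shift along the world's x, y, z in mm, then the turn about the world's z in degrees. A call has exactly 8 rows; each row is the pose to reach, as a shift and turn from the pose commanded when the call began; what a row does not reach only later rows make up. A row lasts 1/10 s, in which the tool goes at most 50 mm and 8.59 degrees, less where a joint would pass 70% of its speed; a pose out of reach is approached as far as the arm can. A call with a gripper value outside its range is refused whole. "gripper" is the opening, from 0 (shut) to 1 (fully open), set as the call begins (left out, the last holds). The fingers move at their own pace and stop on an object; the grip force is fixed at half the most. Time passes only in rows, so rows that repeat a pose let the fingers close, or fill a call up. It gives the time, the measured TCP pose, the force, the opening and the grip force at its end, in the units of the state.
- get_obs(): the state, without advancing time (a new reading comes with each control period).
- camera(name): name is "scene" or "side" or "wrist"; returns (picture, depth): 400x640x3 uint8, red, green, blue; 400x640 float32, m along the optical axis (not along the pixel's ray), 0 where there is no reading.
- camera_model(name): a dict with "mtx" (3x3 intrinsics, pixels), "rvec" (rotation vector, rad) and "tvec" (3), from world to camera coordinates, as OpenCV has them. Camera axes: x right, y down, z forward; pixel columns grow to the right and rows downward; lengths in m; the calibration is good to about 2 mm. A picture is of the moment at which its call begins: read the wrist's pose just before it. camera_model takes no time and is no camera call; for the wrist camera it gives the pose at the moment of the call.
- job_done(): hands the job in; it is judged then, once.
The state is a dict: "clock": time; "joint_positions": joint angles; "joint_velocities": joint speeds; "effort": joint torques, N m; "tcp_pos": TCP position; "orientation": TCP orientation; "wrist_force": force on the tool from outside, world axes, zero at the start; "wrist_torque": the same for the moment, N m; "grip_width": finger opening in m; "grasp_force": force on a finger pad.
Only numpy, scipy, OpenCV 4.12 (cv2) and the standard library are available. Lean on these libraries where they do the work, as an engineer would, in place of code of your own. Each camera call takes 0.05 s, during which the arm holds its last target. There are 200 camera calls.

TASK

The blue keypad case stands at the back of the kit board, shut in by the transformer and the finned heat sink in front of it. First move both of these to the parking mat and stand them on it; then lift out the case and lay it flat, keys up, on the pad of the aluminium rest, between its two end cheeks; then put the transformer and the heat sink back upright on the kit board, each on the spot where it stood and turned as it stood. Leave the relay board and the small solder reel that lie nearby where they are.

Things in the scene. Friction and masses are not known exactly. Their poses are not given: they have to be found in the camera images.
- kit_board: Kit board: fixed plywood board, 215 (x) x 230 mm (y), top at z = 8 mm, rim 8 mm wide and 5 mm above the top. Origin: centre of underside; x away from the robot, turned up to 0.2 rad. Flat black pads mark the places: case at x +38, y 0 mm (at the back); two front pads at x -26, y +37.5 and -37.5 mm, one with the transformer, one with the heat sink (which is where varies).
- parking_mat: Parking mat: flat dark mat with a grey field, fixed to the bench, 170 (x) x 110 mm (y), 4 mm thick. Origin: centre of underside. Room for both things, for example at x +42 and -42 mm, turned like the mat or the kit board. It and the aluminium rest may have changed sides.
- case_rest: Aluminium rest: fixed block, 80 (x) x 136 mm (y), flat black-padded top at z = 20 mm. At each end (y +62 and -62 mm) stands a cheek 60 mm wide, 8 mm thick, 13 mm above the top; 116 mm free between them. Origin: centre of underside. The case lies centred on it, long side along y, either way round.
- keypad_case: Blue instrument case with keypad on top, 57 (x) x 93 (y) x 32 mm high, solid up to 30 mm, about 0.19 kg. Origin: centre of underside. It starts on the back pad, long side along the board's y: too long to grip by its ends, so grip across the 57 mm; the other two things stand about 5 mm in front of it. 30 mm are free behind it.
- heat_sink: Bare aluminium heat sink with fins, 45 (x) x 60 (y) x 28 mm high, grips as a solid box 44 mm across x; about 0.12 kg. Origin: centre of underside. It starts on a front pad with its long side (y) along the board's x: grip it across the 44 mm, from left and right. About 28 mm are free between it and the transformer.
- transformer: Small mains transformer, grey core, yellow winding, 50 (x) x 56 (y) x 52 mm high, about 0.46 kg. Origin: centre of underside. Core 30 x 56 mm, 46 mm high; winding 50 x 34 mm, from 8 to 38 mm above the foot. It starts on the other front pad, its y along the board's x: grip across the 50 mm of the winding, from left and right, about 25 mm above the foot.
- board_relay: Bystander, to be left alone: loose green circuit board with blue relays, 70 x 120 x 19 mm, lying flat. Origin: centre of the underside.
- solder_reel_small: Bystander, to be left alone: loose small solder reel, 44 mm across and 30 mm high, standing on its flange. Origin: centre of the underside.
Things that resemble listed ones, but are neither listed nor needed, are in the scene too. There is more than one size of the keypad_case; the one meant has the size given above.

How it is judged:
On the way, in this order (a step that is already met when the one before it is completed fails the run):
1. transformer and heat sink both stand on the parking mat, released, with the case still in its place (x of heat_sink in the frame of parking_mat between -0.085 and 0.085 m and y of heat_sink in the frame of parking_mat between -0.055 and 0.055 m and height (world z) of each of heat_sink, transformer below 0.012 m and angle between each of heat_sink, transformer's own z axis and vertical below 0.1 rad and linear speed of each of heat_sink, transformer below 0.03 m/s and contact force between each of heat_sink, transformer and the fingers below 0.2 N and x of transformer in the frame of parking_mat between -0.085 and 0.085 m and y of transformer in the frame of parking_mat between -0.055 and 0.055 m and distance of keypad_case from where it was at the start of the episode below 0.015 m), for 0.2 s.
2. the case lies on the rest, released, while transformer and heat sink still stand on the parking mat (x of keypad_case in the frame of case_rest between -0.015 and 0.015 m and y of keypad_case in the frame of case_rest between -0.012 and 0.012 m and z of keypad_case in the frame of case_rest between 0.016 and 0.024 m and angle between the y axis of keypad_case and the y axis of case_rest, either way round below 0.2 rad and angle between keypad_case's own z axis and vertical below 0.06 rad and linear speed of each of keypad_case, heat_sink, transformer below 0.03 m/s and angular speed of keypad_case below 0.3 rad/s and contact force between each of keypad_case, heat_sink, transformer and the fingers below 0.2 N and x of heat_sink in the frame of parking_mat between -0.085 and 0.085 m and y of heat_sink in the frame of parking_mat between -0.055 and 0.055 m and height (world z) of each of heat_sink, transformer below 0.012 m and angle between each of heat_sink, transformer's own z axis and vertical below 0.1 rad and x of transformer in the frame of parking_mat between -0.085 and 0.085 m and y of transformer in the frame of parking_mat between -0.055 and 0.055 m), for 0.2 s.
At the end, for the whole second after the job is handed in: Case flat and keys up on the rest, within 15 mm across and 12 mm along of its centre, long side along it within 0.2 rad; transformer and heat sink upright on the kit board, each within 15 mm and 0.25 rad of its start (half turn allowed); all released, at rest (x of keypad_case in the frame of case_rest between -0.015 and 0.015 m and y of keypad_case in the frame of case_rest between -0.012 and 0.012 m and z of keypad_case in the frame of case_rest between 0.016 and 0.024 m and angle between the y axis of keypad_case and the y axis of case_rest, either way round below 0.2 rad and angle between each of keypad_case, heat_sink, transformer's own z axis and vertical below 0.06 rad and linear speed of each of keypad_case, heat_sink, transformer below 0.03 m/s and angular speed of each of keypad_case, heat_sink, transformer below 0.3 rad/s and contact force between each of keypad_case, heat_sink, transformer and the fingers below 0.2 N and distance of each of heat_sink, transformer from where it was at the start of the episode below 0.015 m and angle between the y axis of each of heat_sink, transformer and the x axis of kit_board, either way round below 0.25 rad); the robot touches nothing.
It fails at once if the case, the transformer or the heat sink is tipped over (angle between any of keypad_case, heat_sink, transformer's own z axis and vertical above 0.7 rad).
It fails at once if the relay board or the small solder reel is moved by more than 25 mm (distance of any of board_relay, solder_reel_small from where it was at the start of the episode above 0.025 m).
It also fails if it takes over 128 s, if anything falls off the work surface, if the arm or the gripper's body presses on something with over 40 N, if the wrist force passes 120 N, or if a joint passes its speed limit or range.

## Working session

There is one attempt and no reset: what is moved stays moved. The work goes in short steps, Python scripts to look and compute and a tool call to move; the robot and the scene stay as the last step left them, time stands still between calls to the robot, and variables do not carry over. Pictures are saved under pics/ and viewed, at most 14 in all, crops included, and the job is handed in when it is done.

Besides the shell and the picture viewer there is one more tool, called after "Call:" as name([rows], argument=value, ...), one row to a line, values as JSON. servo_tool: Moves the arm, as the interface text tells. Its arguments: {"type":"object","properties":{"deltas":{"type":"array"},"gripper":{"type":"number"}},"required":["deltas"]}

```bash
mkdir -p pics; cat > h.py <<'E'
from cell import *
import numpy as np, cv2
def shot(n,f):
    m=camera_model(n); p,d=camera(n)
    cv2.imwrite(f'pics/{f}.png',cv2.cvtColor(p,cv2.COLOR_RGB2BGR)); np.savez(f'pics/{f}.npz',p=p,d=d,**m)
def cloud(f):
    z=np.load(f'pics/{f}.npz'); d=z['d'].astype(float); R,_=cv2.Rodrigues(z['rvec']); K=z['mtx']
    v,u=np.mgrid[:400,:640]; X=np.stack([(u-K[0,2])/K[0,0]*d,(v-K[1,2])/K[1,1]*d,d],-1)
    W=(X-z['tvec'].ravel())@R; W[d==0]=np.nan
    return W,z['p']
E
python3 - <<'E'
from h import *
print(get_obs())
for n in('scene','side','wrist'):
    shot(n,n+'0'); m=camera_model(n);R,_=cv2.Rodrigues(np.array(m['rvec'])); print(n,(-R.T@np.array(m['tvec']).ravel()).round(3), R[2].round(2))
E
```

```text
{'clock': 0.0, 'joint_positions': array([ 1.01739777e+00,  3.51254427e-01,  1.65243107e+00, -7.48428280e-06,
        1.13913807e+00, -8.46329048e-02]), 'joint_velocities': array([-5.41625009e-04,  9.75990991e-05,  6.60881574e-04, -1.17076049e-03,
       -5.75534545e-04,  5.50266678e-04]), 'effort': array([-3.68396595e-04, -5.06110346e+01, -2.91412693e+01, -1.27701896e-04,
        4.50985855e-03,  1.76387016e-05]), 'tcp_pos': array([0.24827102, 0.49033843, 0.19324585]), 'orientation': array([-3.14036557e+00, -9.72816914e-05,  2.67283008e+00]), 'wrist_force': array([ 0.16253189,  0.08206818, -0.5489576 ]), 'wrist_torque': array([0.01251522, 0.00169955, 0.00623493]), 'grasp_force': 0.0, 'grip_width': 0.08525378548601881}
scene [ 0.296 -0.499  0.695] [ 0.24  0.61 -0.75]
side [ 0.422 -0.763  0.522] [ 0.09  0.84 -0.54]
wrist [0.183 0.523 0.374] [ 0.25 -0.13 -0.96]
```

View pics/scene0.png

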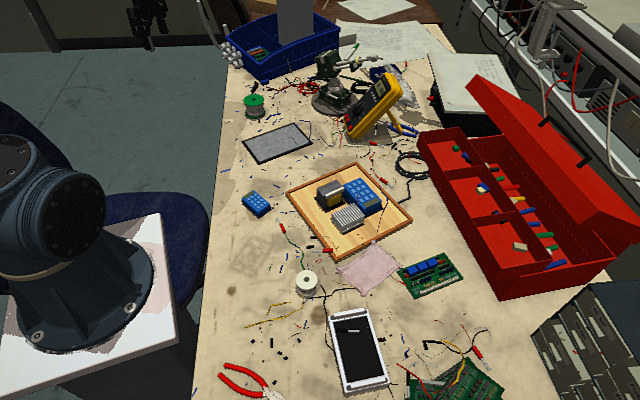

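View pics/side0.png

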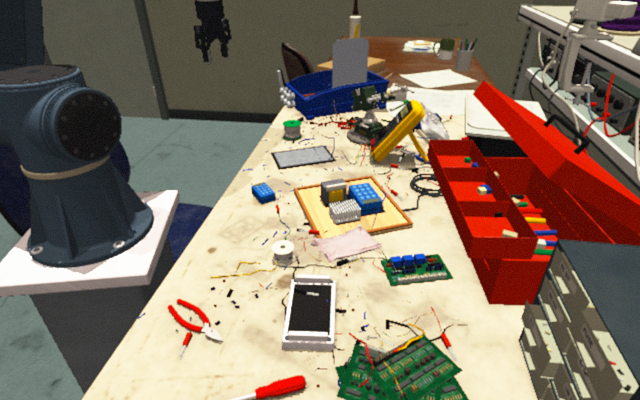

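```bash
python3 - <<'E'
from h import *
# top-down orthophoto + height from scene & side clouds, 2mm/px ; x up, y left
x0,x1,y0,y1=.15,.9,-.5,.6;s=700/1.1/1
out=np.zeros((int((x1-x0)*s),int((y1-y0)*s),3),np.uint8)
for f in('side0','scene0'):
    W,p=cloud(f);W=W.reshape(-1,3);p=p.reshape(-1,3)
    ok=np.isfinite(W[:,0])&(W[:,0]>x0)&(W[:,0]<x1)&(W[:,1]>y0)&(W[:,1]<y1)&(W[:,2]<.12)&(W[:,2]>-.02)
    W=W[ok];p=p[ok];o=np.argsort(W[:,2]);W=W[o];p=p[o]
    r=((x1-W[:,0])*s).astype(int).clip(0,out.shape[0]-1);c=((y1-W[:,1])*s).astype(int).clip(0,out.shape[1]-1)
    out[r,c]=p[:,::-1]
for k in np.arange(.2,.9,.1): cv2.putText(out,f'{k:.1f}',(0,int((x1-k)*s)),0,.35,(0,0,255));out[int((x1-k)*s),::8]=(0,0,255)
for k in np.arange(-.4,.6,.1): cv2.putText(out,f'{k:.1f}',(int((y1-k)*s),10),0,.35,(0,0,255));out[::8,int((y1-k)*s)]=(0,0,255)
cv2.imwrite('pics/ortho.png',out)
E
```

```text
(no output)
```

View pics/ortho.png

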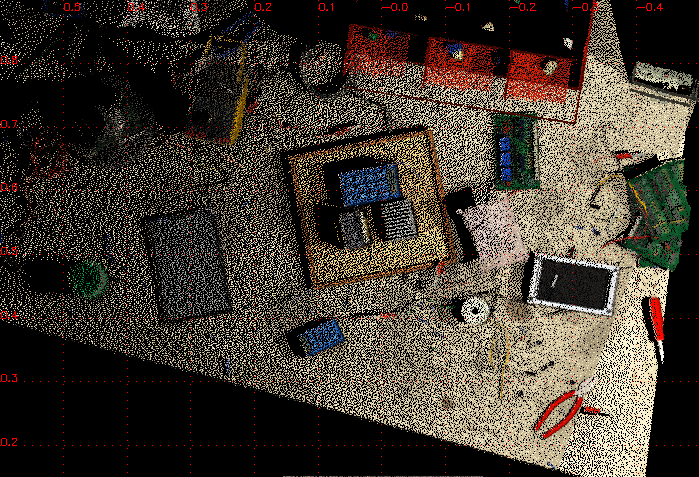

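Scene: kit board is at about px (350,210), the mat at (280,143), the rest at (358,350), and a smaller decoy case at (256,203). I'll take wrist views over the mat, board and rest.

Call:
servo_tool([
  [[40, -30, 10, 8], [80, -60, 20, 16], [120, -90, 30, 24], [160, -120, 40, 32], [200, -150, 50, 37], [240, -180, 50, 37], [240, -180, 50, 37], [240, -180, 50, 37]],
], gripper=0.75)

```text
clock: 0.95
tcp_pos: [0.4899, 0.3092, 0.2434]
orientation: [-3.141, -0.0, -2.968]
wrist_force: [-0.2, 0.7, 0.1]
grip_width: 0.0643
grasp_force: 0.0
```

```bash
python3 - <<'E'
from h import *
o=get_obs();print(o['tcp_pos'],o['orientation'],o['grip_width']);shot('wrist','w1')
E
```

```text
[0.48988699 0.3091573  0.24338699] [-3.14128739e+00 -3.68971800e-04 -2.96781395e+00] 0.06431604045855571
```

Call:
servo_tool([
  [[10, -45, 0, 0], [20, -90, 0, 0], [30, -135, 0, 0], [40, -180, 0, 0], [40, -225, 0, 0], [40, -260, 0, 0], [40, -260, 0, 0], [40, -260, 0, 0]],
])

```text
clock: 1.8
tcp_pos: [0.528, 0.0516, 0.2437]
orientation: [3.141, -0.0, -2.965]
wrist_force: [-1.0, 0.0, -1.1]
grip_width: 0.064
grasp_force: 0.0
```

```bash
python3 - <<'E'
from h import *
o=get_obs();print(o['clock'],o['tcp_pos'],o['orientation'],o['grip_width']);shot('wrist','w2')
E
```

```text
1.8 [0.52797182 0.05156335 0.24373338] [ 3.14111889e+00 -2.08769003e-04 -2.96475076e+00] 0.0639991808463222
```

View pics/w2.png

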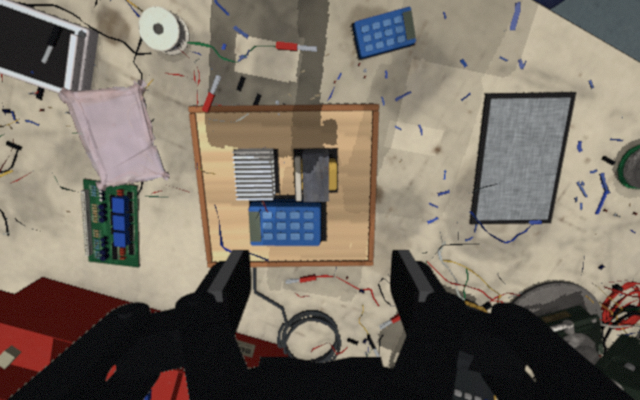

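View pics/w1.png

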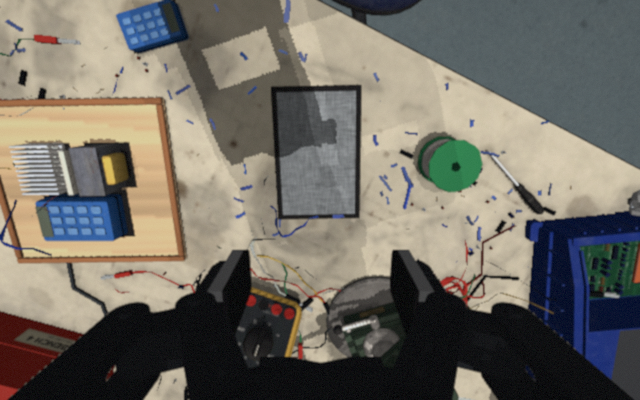

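w2: heat sink top is at px (255,174), transformer at (317,175), case at (288,225) and mat at (523,158). In w1 the mat corners are (274,87), (360,87), (357,216) and (277,216). Next I fit positions by height band from several views.

```bash
cat >> h.py <<'E'
def fit(P):
    (c,s,a)=cv2.minAreaRect((P[:,:2]*1000).astype(np.float32)); return np.round(c,1),np.round(s,1),round(a,1)
def blobs(f,lo,hi,box,minn=40):
    W,p=cloud(f); m=(W[...,2]>lo)&(W[...,2]<hi)&(W[...,0]>box[0])&(W[...,0]<box[1])&(W[...,1]>box[2])&(W[...,1]<box[3])
    n,l,st,_=cv2.connectedComponentsWithStats(m.astype(np.uint8))
    for i in range(1,n):
        if st[i,4]>minn:
            P=W[l==i]; print(f,st[i].tolist(),'z',np.percentile(P[:,2],[5,50,95]).round(4),'rgb',np.median(p[l==i],0),*fit(P))
E
python3 - <<'E'
from h import *
B=(.44,.66,-.08,.16)
for f in('w1','w2','scene0'):
    print('tops');blobs(f,.030,.0375,B,60);print('core');blobs(f,.047,.07,B,40);
    print('case');blobs(f,.0375,.045,B,60);
    print('board edge');blobs(f,.0105,.02,(.38,.72,-.15,.2),60)
for f in('w1','w2'):
    W,p=cloud(f); pt=lambda u,v:W[v,u].round(4)
    if f=='w1':
        q=[(274,87),(360,87),(357,216),(277,216)]
        m=np.zeros((400,640),np.uint8);cv2.fillPoly(m,[np.array(q)],1);print('mat',fit(W[(m>0)]),np.nanmedian(W[m>0][:,2]))
    blobs(f,.0025,.0065,(.36,.62,.2,.42),300)
blobs('scene0',.0025,.0065,(.36,.62,.2,.42),200)
R=(.36,.54,-.4,-.18)
for f in('scene0','side0'):
    blobs(f,.016,.024,R,60);blobs(f,.027,.04,R,30)
E
```

```text
tops
w1 [9, 145, 42, 3, 83] z [0.0325 0.0354 0.0367] rgb [192. 193. 194.] [524.5 -30.6] [ 2.1 44.7] 9.5
w1 [11, 150, 42, 3, 91] z [0.0302 0.0353 0.0368] rgb [192. 193. 188.] [530.4 -28.6] [ 2.2 44.7] 10.7
w1 [12, 155, 42, 3, 111] z [0.0306 0.035  0.0367] rgb [176. 180. 185.] [536.  -28.4] [ 2.2 45.8] 10.4
w1 [112, 155, 13, 29, 114] z [0.0302 0.0338 0.0372] rgb [85. 69. 34.] [533.5  72.3] [33.6  4.9] 13.2
w1 [13, 160, 42, 3, 110] z [0.0311 0.035  0.0367] rgb [174.  177.5 179. ] [541.6 -27. ] [ 2.5 45.2] 10.3
w1 [15, 164, 42, 4, 93] z [0.032  0.0353 0.0365] rgb [177. 181. 181.] [547.3 -25.5] [ 2.7 44.9] 10.4
w1 [16, 169, 41, 3, 92] z [0.0308 0.0355 0.0369] rgb [180. 182. 186.] [552.3 -24.5] [ 2.  44.3] 10.3
w1 [17, 174, 41, 3, 114] z [0.0309 0.0351 0.0367] rgb [167.  171.  176.5] [558.3 -23.8] [ 2.3 44.9] 10.6
w1 [18, 178, 40, 4, 96] z [0.0327 0.035  0.0364] rgb [174. 177. 181.] [564.3 -23.2] [ 2.7 46.3] 10.9
w1 [20, 183, 41, 3, 108] z [0.0304 0.0348 0.0367] rgb [175.5 179.  183. ] [569.6 -22.6] [ 2.  46.2] 10.7
w1 [21, 187, 40, 4, 108] z [0.0317 0.035  0.0364] rgb [167. 170. 174.] [57
[... 4949 characters left out ...]
231.  227. ] [ 462.4 -239.6] [ 8.9 59.7] 80.8
scene0 [350, 376, 35, 13, 208] z [0.0287 0.0322 0.0343] rgb [220. 225. 228.] [ 442.4 -361.5] [ 8.5 59. ] 81.1
side0 [282, 278, 54, 68, 2682] z [0.0193 0.0217 0.0232] rgb [45. 41. 39.] [ 449.3 -300.9] [136.6  86.3] 81.0
side0 [351, 343, 16, 14, 118] z [0.0191 0.0207 0.0228] rgb [27.5 80.  41.5] [ 514.7 -387.9] [24.2 23.7] 88.0
side0 [297, 274, 34, 7, 194] z [0.0274 0.0332 0.0353] rgb [249.  244.5 235. ] [ 462.9 -239.4] [10.3 58.7] 80.6
side0 [288, 330, 40, 9, 271] z [0.028  0.0334 0.0354] rgb [245. 241. 236.] [ 442.3 -361.7] [ 9.8 59.1] 80.8
side0 [363, 341, 14, 10, 59] z [0.0272 0.0288 0.0312] rgb [207. 180. 151.] [ 529.5 -393.1] [11.6 22.5] 56.4
```

```bash
python3 - <<'E'
from h import *
c,s=np.cos(.183),np.sin(.183)
for f in('w1','w2','scene0'):
    W,p=cloud(f); x=W[...,0]-.5711;y=W[...,1]-.0174; bx=c*x+s*y;by=-s*x+c*y
    m0=(bx>-.06)&(bx<.01)&(by>.0)&(by<.08)
    for lo,hi in((.02,.03),(.03,.040),(.040,.05),(.052,.057),(.057,.07)):
        m=m0&(W[...,2]>lo)&(W[...,2]<hi)
        if m.sum()>9: print(f,lo,m.sum(),'bx',np.percentile(bx[m],[2,98]).round(4),'by',np.percentile(by[m],[2,98]).round(4))
E
```

```text
w1 0.02 239 bx [-0.0548 -0.0004] by [0.0302 0.0627]
w1 0.03 263 bx [-0.0549 -0.0007] by [0.0304 0.0629]
w1 0.04 543 bx [-0.0548 -0.0011] by [0.0349 0.0625]
w1 0.052 1463 bx [-0.0534 -0.0001] by [0.0194 0.0521]
w1 0.057 310 bx [-0.0509 -0.003 ] by [0.0137 0.0209]
w2 0.02 37 bx [-0.0551 -0.0428] by [0.019  0.0606]
w2 0.03 55 bx [-0.0551 -0.0436] by [0.0208 0.0597]
w2 0.04 341 bx [-0.0551 -0.0111] by [0.0125 0.0619]
w2 0.052 1257 bx [-0.0545 -0.0007] by [0.0222 0.051 ]
w2 0.057 240 bx [-0.0512 -0.0031] by [0.0141 0.02  ]
scene0 0.02 68 bx [-0.0552  0.0019] by [0.0098 0.0493]
scene0 0.03 78 bx [-0.0548 -0.0021] by [0.0099 0.049 ]
scene0 0.04 82 bx [-0.0549 -0.0085] by [0.0101 0.0591]
scene0 0.052 224 bx [-0.0543 -0.0002] by [0.0128 0.0505]
scene0 0.057 47 bx [-0.0502 -0.003 ] by [0.0121 0.0191]
```

Call:
servo_tool([
  [[9.5, -2.5, -40, 0.4], [9.5, -2.5, -85, 0.4], [9.5, -2.5, -130, 0.4], [9.5, -2.5, -160, 0.4], [9.5, -2.5, -185, 0.4], [9.5, -2.5, -210, 0.4], [9.5, -2.5, -230, 0.4], [9.5, -2.5, -230, 0.4]],
])

```text
clock: 2.65
tcp_pos: [0.5361, 0.0499, 0.0115]
orientation: [3.141, -0.004, -2.956]
wrist_force: [-0.1, -0.3, 0.2]
grip_width: 0.064
grasp_force: 0.0
```

Call:
servo_tool([
  [[0, 0, 0, 0], [0, 0, 0, 0], [0, 0, 0, 0], [0, 0, 0, 0], [0, 0, 0, 0], [0, 0, 0, 0], [0, 0, 0, 0], [0, 0, 0, 0]],
], gripper=0.45)

```text
clock: 3.45
tcp_pos: [0.5379, 0.0481, 0.0138]
orientation: [-3.142, -0.0, -2.958]
wrist_force: [-0.4, -0.6, -0.6]
grip_width: 0.0383
grasp_force: 0.0
```

```bash
python3 - <<'E'
from h import *
print(get_obs());shot('wrist','w3');shot('scene','s3')
a=cv2.imread('pics/w3.png');b=cv2.resize(cv2.imread('pics/s3.png')[130:290,260:450],None,fx=3,fy=3)
cv2.imwrite('pics/c3.png',np.hstack([cv2.resize(a,None,fx=.62,fy=.62),b[:248,:400]]))
E
```

```text
{'clock': 3.45, 'joint_positions': array([ 3.03984787e-03,  5.86717930e-01,  1.80579242e+00, -1.76688409e-05,
        7.49133337e-01, -1.75164769e+00]), 'joint_velocities': array([ 0.00105975, -0.00074126,  0.00029379,  0.00042557, -0.00119229,
       -0.00179964]), 'effort': array([ 7.62017262e-04, -5.51598573e+01, -2.05709982e+01, -1.05647982e-04,
        1.27329993e-03,  2.89473010e-04]), 'tcp_pos': array([0.53794721, 0.04813186, 0.01378256]), 'orientation': array([-3.14159000e+00, -5.23640474e-05, -2.95768851e+00]), 'wrist_force': array([-0.35208054, -0.64215948, -0.63717812]), 'wrist_torque': array([ 0.0482944 , -0.04084062, -0.06557307]), 'grasp_force': 0.0, 'grip_width': 0.03826722887132088}
```

View pics/c3.png

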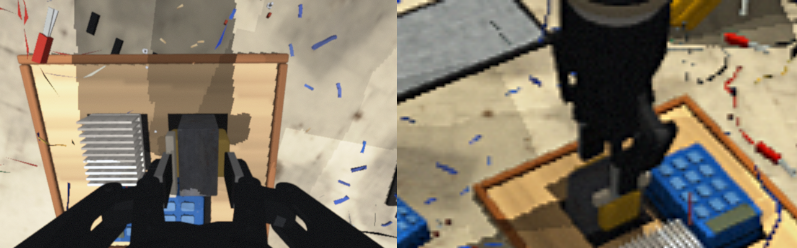

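c3: the fingers sit at the transformer's rear end, behind the yellow winding. I'll check where the TCP projects, and where the transformer is now.

```bash
python3 - <<'E'
from h import *
o=get_obs();t=o['tcp_pos'];y=o['orientation'][2]
c,s=np.cos(.183),np.sin(.183)
for f in('w3','s3'):
    z=np.load(f'pics/{f}.npz');print(f,[cv2.projectPoints(np.array([t+[0,0,h]]),z['rvec'],z['tvec'],z['mtx'],None)[0].ravel().round(0).tolist() for h in(0,.019,.06)])
    W,p=cloud(f); x=W[...,0]-.5711;yy=W[...,1]-.0174; bx=c*x+s*yy;by=-s*x+c*yy
    m0=(bx>-.07)&(bx<.01)&(by>.0)&(by<.08)
    for lo,hi in((.02,.03),(.03,.040),(.040,.05),(.052,.057),(.057,.065)):
        m=m0&(W[...,2]>lo)&(W[...,2]<hi)
        if m.sum()>9: print(f,lo,m.sum(),'bx',np.percentile(bx[m],[2,98]).round(4),'by',np.percentile(by[m],[2,98]).round(4))
d=cv2.imread('pics/w3.png')[140:400,180:480];cv2.imwrite('pics/c3b.png',cv2.resize(d,None,fx=2,fy=2))
E
```

```text
w3 [[320.0, 233.0], [320.0, 246.0], [319.0, 287.0]]
w3 0.02 371 bx [-0.0555 -0.0432] by [0.0148 0.0597]
w3 0.03 431 bx [-0.0555 -0.0434] by [0.018  0.0595]
w3 0.04 1410 bx [-0.0554 -0.013 ] by [0.0192 0.0603]
w3 0.052 7209 bx [-0.0549 -0.0008] by [0.0195 0.0509]
w3 0.057 1370 bx [-0.0519 -0.0039] by [0.007  0.0665]
s3 [[329.0, 198.0], [329.0, 193.0], [329.0, 181.0]]
s3 0.02 70 bx [-0.0547 -0.0048] by [0.0105 0.0495]
s3 0.03 73 bx [-0.0553 -0.001 ] by [0.0104 0.0499]
s3 0.04 78 bx [-0.0548 -0.0107] by [0.0101 0.0598]
s3 0.052 132 bx [-0.0547 -0.0079] by [0.0127 0.0563]
s3 0.057 65 bx [-0.0505 -0.0036] by [0.0041 0.0598]
```

View pics/c3b.png

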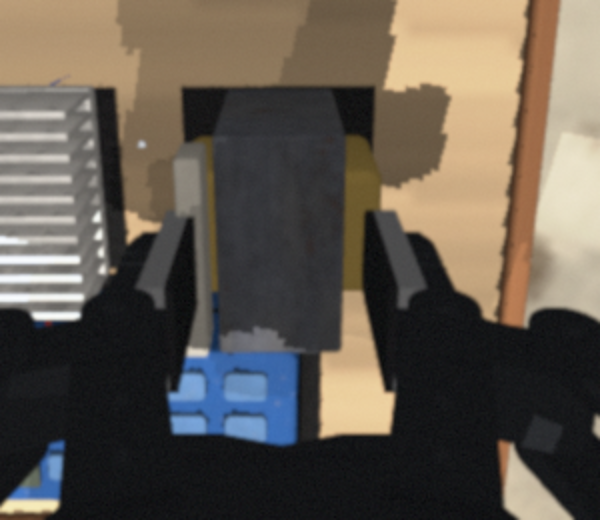

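```bash
python3 - <<'E'
from h import *
o=get_obs();t=o['tcp_pos']
z=np.load('pics/w3.npz');print(z['mtx'][0,0])
W,p=cloud('w3')
for cx,cy in((180,222),(170,250),(150,290),(182,320),(180,380),(385,222),(395,250),(410,290),(385,330),(388,380)):
    u,v=180+cx//2,140+cy//2; print((u,v),W[v,u].round(4), (W[v,u]-t).round(4),p[v,u],z['d'][v,u])
E
```

```text
330.3103120530555
(270, 251) [0.5305 0.025  0.0634] [-0.0075 -0.0232  0.0497] [76 76 77] 0.14286004
(265, 265) [0.5311 0.0248 0.0753] [-0.0068 -0.0234  0.0615] [76 77 77] 0.13169695
(255, 285) [0.5313 0.0237 0.0904] [-0.0066 -0.0245  0.0767] [85 84 85] 0.11716526
(271, 300) [0.5417 0.0297 0.0823] [ 0.0038 -0.0184  0.0686] [17 19 16] 0.12813495
(270, 330) [0.5508 0.0315 0.0881] [ 0.0128 -0.0167  0.0744] [ 83 112 148] 0.12517662
(372, 251) [0.5223 0.0683 0.0638] [-0.0157  0.0201  0.05  ] [77 77 78] 0.14254974
(377, 265) [0.5221 0.0682 0.0771] [-0.0159  0.02    0.0633] [76 74 75] 0.12973477
(385, 285) [0.5223 0.0687 0.0914] [-0.0156  0.0205  0.0777] [88 88 88] 0.116090395
(372, 305) [0.5336 0.0673 0.0873] [-0.0043  0.0191  0.0736] [18 20 20] 0.12308205
(374, 330) [0.542  0.0695 0.0903] [0.004  0.0214 0.0766] [24 23 25] 0.122630134
```

```bash
python3 - <<'E'
from h import *
T={'w1':(.4899,.3092,.2434),'w2':(.528,.0516,.2437),'w3':(.5379,.0481,.0138),'s3':(.5379,.0481,.0138),'scene0':(.2483,.4903,.1932),'side0':(.2483,.4903,.1932),'wrist0':(.2483,.4903,.1932)}
for f,t in T.items():
    W,p=cloud(f);D=W-np.array(t);r=np.hypot(D[...,0],D[...,1])
    m=(r<.075)&(W[...,2]>.07 if f not in('w3','s3') else (W[...,2]>.064))&(D[...,2]<.3)&(p.max(-1)<130)
    P=D[m]
    if len(P)==0: print(f,'none');continue
    k=np.argsort(P[:,2])[:max(20,len(P)//50)]
    print(f,len(P),'minz',np.percentile(P[:,2],[0.2,1,3]).round(4),'low pts',P[k].mean(0).round(4),P[k].min(0).round(4),P[k].max(0).round(4))
E
python3 - <<'E'
import cv2
a=cv2.imread('pics/side0.png')[0:70,170:260];b=cv2.imread('pics/s3.png')[120:220,280:400]
cv2.imwrite('pics/c4.png',cv2.hconcat([cv2.resize(a,(510,400)),cv2.resize(b,(290,400))]) if 0 else cv2.resize(b,None,fx=5,fy=5))
E
```

```text
w1 42763 minz [0.0462 0.0513 0.059 ] low pts [-0.0042 -0.0004  0.0508] [-0.0184 -0.0461  0.0431] [0.0158 0.0437 0.0553]
w2 42785 minz [0.0464 0.0513 0.0592] low pts [-0.0044 -0.0004  0.0509] [-0.0189 -0.0458  0.0437] [0.0156 0.044  0.0555]
w3 41731 minz [0.0512 0.0548 0.063 ] low pts [-0.0065 -0.0005  0.0547] [-0.0167 -0.0332  0.0502] [0.0136 0.0315 0.0591]
s3 2732 minz [0.0511 0.0551 0.0657] low pts [-0.0028 -0.0064  0.0552] [-0.0146 -0.0342  0.0503] [0.0113 0.0221 0.0601]
scene0 1309 minz [0.0503 0.0518 0.0566] low pts [0.0022 0.0007 0.0519] [-0.0282 -0.0477  0.0493] [0.0281 0.0435 0.0539]
side0 1577 minz [0.0528 0.0562 0.0626] low pts [ 0.0006 -0.0014  0.0561] [-0.0313 -0.0486  0.0523] [0.0302 0.0442 0.0588]
wrist0 43466 minz [0.0531 0.0571 0.0638] low pts [-0.0035  0.0012  0.0568] [-0.0327 -0.0456  0.0502] [0.0287 0.0522 0.0608]
```

View pics/c4.png

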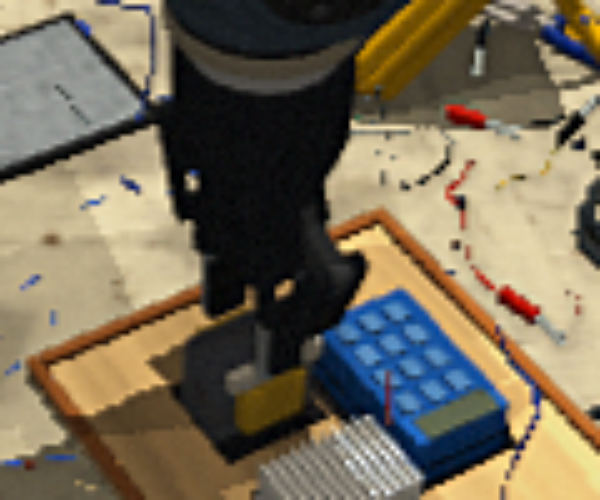

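All three cameras put the fingertips about 43 mm above the reported TCP at this opening (about 52 mm fully open). So my fingers closed above the winding, which also explains the missing contact. I'll use the measured fingertip offset from here, re-open and go 40 mm deeper while watching the force.

Call:
servo_tool([
  [[0, 0, 0, 0], [0, 0, 0, 0], [0, 0, 0, 0], [0, 0, -4, 0], [0, 0, -10, 0], [0, 0, -16, 0], [0, 0, -22, 0], [0, 0, -25, 0]],
], gripper=0.75)

```text
clock: 4.35
tcp_pos: [0.5376, 0.0482, -0.0121]
orientation: [3.141, -0.001, -2.958]
wrist_force: [0.5, 0.3, 0.4]
grip_width: 0.064
grasp_force: 0.0
```

```bash
python3 - <<'E'
from h import *
o=get_obs();t=o['tcp_pos'];print(t,o['wrist_force'],o['grip_width']);shot('wrist','w5');shot('scene','s5')
c,s=np.cos(.183),np.sin(.183)
for f in('w5','s5'):
    W,p=cloud(f); D=W-t; bx=c*D[...,0]+s*D[...,1];by=-s*D[...,0]+c*D[...,1]
    m=(abs(by)>.029)&(abs(by)<.05)&(abs(bx)<.02)&(D[...,2]>.02)&(D[...,2]<.08)&(p.max(-1)<100)
    print(f,np.sort(D[m][:,2])[:40:4].round(4),W[m][:,2].min())
E
```

```text
[ 0.53755347  0.04815956 -0.01210215] [0.45386738 0.26417949 0.3855852 ] 0.0639753770049937
w5 [0.02   0.02   0.0201 0.0202 0.0202 0.0203 0.0203 0.0204 0.0204 0.0205] 0.00790917417998244
s5 [0.0201 0.0203 0.0205 0.0206 0.0209 0.0217 0.0449 0.0474 0.0481 0.0496] 0.008007111142325482
```

Call:
servo_tool([
  [[0, 0, -5, 0], [0, 0, -10, 0], [0, 0, -15, 0], [0, 0, -15, 0], [0, 0, -15, 0], [0, 0, -15, 0], [0, 0, -15, 0], [0, 0, -15, 0]],
])

```text
clock: 5.25
tcp_pos: [0.5381, 0.0482, -0.0261]
orientation: [-3.142, 0.0, -2.958]
wrist_force: [-0.3, 0.0, 0.7]
grip_width: 0.0641
grasp_force: 0.0
```

Call:
servo_tool([
  [[0, 0, 0, 0], [0, 0, 0, 0], [0, 0, 0, 0], [0, 0, 0, 0], [0, 0, 0, 0], [0, 0, 0, 0], [0, 0, 0, 0], [0, 0, 0, 0]],
], gripper=0.3)

```text
clock: 6.05
tcp_pos: [0.5382, 0.0481, -0.0259]
orientation: [-3.141, 0.0, -2.958]
wrist_force: [-1.3, -1.3, 6.0]
grip_width: 0.0491
grasp_force: 63.1
```

Call:
servo_tool([
  [[0, 0, 15, 0], [0, 0, 40, 0], [0, 20, 65, 0], [-3, 55, 70, 0], [-6, 95, 70, 0], [-9, 135, 70, 0], [-12, 175, 70, 0], [-15, 215, 70, 0]],
])

```text
clock: 6.85
tcp_pos: [0.5224, 0.2647, 0.0444]
orientation: [-3.142, -0.0, -2.958]
wrist_force: [0.6, -0.6, -3.3]
grip_width: 0.0491
grasp_force: 63.4
```

Call:
servo_tool([
  [[0, 30, 0, 0], [0, 50, 0, 0], [0, 50, -25, 0], [0, 50, -45, 0], [0, 50, -60, 0], [0, 50, -68, 0], [0, 50, -73, 0], [0, 50, -73, 0]],
])

```text
clock: 7.65
tcp_pos: [0.5233, 0.3131, -0.029]
orientation: [3.141, 0.0, -2.958]
wrist_force: [-0.1, 0.1, -3.7]
grip_width: 0.0494
grasp_force: 63.5
```

Call:
servo_tool([
  [[0, 0, -1, 0], [0, 0, -1, 0], [0, 0, -1, 0], [0, 0, -1, 0], [0, 0, -1, 0], [0, 0, -1, 0], [0, 0, -1, 0], [0, 0, -1, 0]],
])

```text
clock: 8.45
tcp_pos: [0.5231, 0.3132, -0.0299]
orientation: [3.141, 0.0, -2.958]
wrist_force: [-1.0, -2.1, 3.6]
grip_width: 0.0491
grasp_force: 64.1
```

Call:
servo_tool([
  [[0, 0, 0, 0], [0, 0, 0, 0], [0, 0, 0, 0], [0, 0, 10, 0], [0, 0, 40, 0], [0, 0, 80, 0], [0, -10, 120, 0], [5, -50, 130, 0]],
], gripper=0.75)

```text
clock: 9.25
tcp_pos: [0.5297, 0.2657, 0.105]
orientation: [3.14, 0.008, -2.954]
wrist_force: [1.1, -1.0, 0.1]
grip_width: 0.0642
grasp_force: 0.0
```

Call:
servo_tool([
  [[4, -45, 0, 0], [8, -90, 0, 0], [12, -135, 0, 0], [16, -180, 0, 0], [20, -225, 0, 0], [24.5, -265, 0, 0], [24.5, -288, -20, 0], [24.5, -288, -45, 0]],
], gripper=0.72)

```text
clock: 10.05
tcp_pos: [0.5536, -0.0278, 0.0559]
orientation: [-3.14, 0.003, -2.961]
wrist_force: [0.1, 0.2, -0.2]
grip_width: 0.0615
grasp_force: 0.0
```

Call:
servo_tool([
  [[0, 0, 0, 0], [0, 0, -20, 0], [0, 0, -40, 0], [0, 0, -55, 0], [0, 0, -65, 0], [0, 0, -75, 0], [0, 0, -81, 0], [0, 0, -83, 0]],
])

```text
clock: 10.85
tcp_pos: [0.5524, -0.0248, -0.0285]
orientation: [3.141, -0.0, -2.958]
wrist_force: [0.1, -0.6, -0.2]
grip_width: 0.0613
grasp_force: 0.0
```

Call:
servo_tool([
  [[0, 0, 0, 0], [0, 0, -2, 0], [0, 0, -2, 0], [0, 0, -2, 0], [0, 0, -2, 0], [0, 0, -2, 0], [0, 0, -2, 0], [0, 0, -2, 0]],
], gripper=0.25)

```text
clock: 11.65
tcp_pos: [0.5528, -0.0249, -0.028]
orientation: [-3.141, 0.001, -2.958]
wrist_force: [-9.5, 0.3, 24.7]
grip_width: 0.0437
grasp_force: 58.2
```

Call:
servo_tool([
  [[0, 0, 15, 0], [0, 0, 45, 0], [-10, 20, 80, 0], [-25, 60, 80, 0], [-40, 100, 80, 0], [-55, 145, 80, 0], [-70, 190, 80, 0], [-85, 235, 80, 0]],
])

```text
clock: 12.45
tcp_pos: [0.4669, 0.2119, 0.0507]
orientation: [3.141, 0.001, -2.958]
wrist_force: [0.7, 0.4, -1.0]
grip_width: 0.044
grasp_force: 62.9
```

Call:
servo_tool([
  [[-15, 40, 0, 0], [-27, 80, 0, 0], [-27, 86, 0, 0], [-27, 86, -25, 0], [-27, 86, -50, 0], [-27, 86, -70, 0], [-27, 86, -79, 0], [-27, 86, -80, 0]],
])

```text
clock: 13.25
tcp_pos: [0.4403, 0.2956, -0.0306]
orientation: [-3.141, -0.001, -2.958]
wrist_force: [-0.1, -0.2, -2.1]
grip_width: 0.0442
grasp_force: 62.7
```

Call:
servo_tool([
  [[0, 0, 0, 0], [0, 0, -1, 0], [0, 0, -1, 0], [0, 0, -1, 0], [0, 0, -1, 0], [0, 0, -1, 0], [0, 0, -1, 0], [0, 0, -1, 0]],
])

```text
clock: 14.05
tcp_pos: [0.4404, 0.2962, -0.0312]
orientation: [-3.142, -0.0, -2.958]
wrist_force: [-0.1, 0.5, -1.5]
grip_width: 0.0441
grasp_force: 62.7
```

Call:
servo_tool([
  [[0, 0, -1, 0], [0, 0, -1, 0], [0, 0, -1, 0], [0, 0, -1, 0], [0, 0, -1, 0], [0, 0, -1, 0], [0, 0, -1, 0], [0, 0, -1, 0]],
])

```text
clock: 14.85
tcp_pos: [0.4406, 0.2962, -0.032]
orientation: [3.142, 0.0, -2.958]
wrist_force: [-2.6, -1.2, 6.1]
grip_width: 0.0438
grasp_force: 63.4
```

Call:
servo_tool([
  [[0, 0, 0, 0], [0, 0, 0, 0], [0, 0, 0, 0], [0, 0, 15, 0], [0, 0, 45, 0], [0, 0, 90, 0], [10, -10, 135, 0], [20, -30, 180, 0]],
], gripper=0.8)

```text
clock: 15.65
tcp_pos: [0.4603, 0.2665, 0.1506]
orientation: [3.141, 0.001, -2.956]
wrist_force: [0.8, -0.5, 0.2]
grip_width: 0.0682
grasp_force: 0.0
```

Call:
servo_tool([
  [[10, -25, 0, -8], [20, -60, 0, -16], [40, -100, 0, -24], [60, -140, 0, -32], [80, -180, 0, -40], [100, -205, 0, -48], [110, -205, 0, -56], [110, -205, 0, -64]],
])

```text
clock: 16.45
tcp_pos: [0.5714, 0.0602, 0.1486]
orientation: [3.141, 0.001, 2.201]
wrist_force: [-0.3, 0.6, 0.5]
grip_width: 0.0685
grasp_force: 0.0
```

Call:
servo_tool([
  [[0, 0, 0, -8], [0, 0, 0, -16], [0, 0, 0, -24], [0, 0, 0, -26], [0, 0, 0, -26], [0, 0, 0, -26], [0, 0, 0, -26], [0, 0, 0, -26]],
])

```text
clock: 17.25
tcp_pos: [0.5704, 0.0613, 0.1477]
orientation: [3.142, 0.0, 1.755]
wrist_force: [-0.6, 0.2, -0.3]
grip_width: 0.0684
grasp_force: 0.0
```

```bash
python3 - <<'E'
from h import *
o=get_obs();print(o['clock'],o['tcp_pos'],o['orientation'],o['grip_width']);shot('wrist','w6');shot('scene','s6')
for f in('w6','s6'):
    blobs(f,.0375,.043,(.56,.66,-.04,.09),100)
    M=(.4,.58,.23,.37)
    blobs(f,.024,.034,M,60); blobs(f,.045,.053,M,60)
E
```

```text
17.25 [0.57038251 0.06125646 0.14774101] [3.14150995e+00 1.05416735e-05 1.75535593e+00] 0.06842728000655865
w6 [325, 190, 59, 88, 4505] z [0.0377 0.0389 0.0409] rgb [ 59. 101. 156.] [609.1  21. ] [52.6 88.7] 9.9
s6 [344, 178, 37, 31, 378] z [0.0376 0.0387 0.0407] rgb [ 43.  94. 149.] [607.1  18.6] [54.1 88.4] 11.0
s6 [278, 128, 23, 10, 64] z [0.0245 0.0284 0.0335] rgb [69.  55.5 19.5] [519.6 299.1] [28.2 61.6] 73.6
s6 [249, 131, 27, 19, 226] z [0.0245 0.029  0.0321] rgb [161.5 160.  152. ] [441.7 295.8] [60.  48.5] 11.0
s6 [278, 118, 23, 15, 165] z [0.0464 0.0492 0.0515] rgb [103. 101. 104.] [523.6 308.2] [56. 42.] 11.4
```

View pics/w6.png

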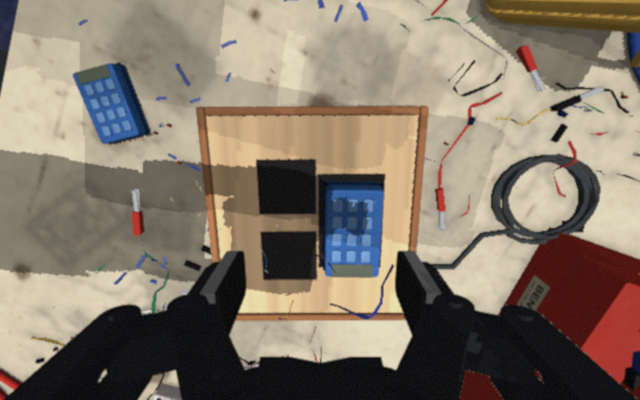

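w6: the case stands alone on its pad at px (353,230) and both front pads are empty. Both parked things stand on the mat, at the planned spots within about 4 mm.

Call:
servo_tool([
  [[25, -25, 0, 0], [38, -39, -20, 0], [38, -39, -60, 0], [38, -39, -95, 0], [38, -39, -125, 0], [38, -39, -145, 0], [38, -39, -160, 0], [38, -39, -170, 0]],
], gripper=0.85)

```text
clock: 18.15
tcp_pos: [0.6082, 0.0223, -0.0234]
orientation: [-3.141, -0.0, 1.755]
wrist_force: [0.3, 0.7, 0.0]
grip_width: 0.0726
grasp_force: 0.0
```

Call:
servo_tool([
  [[0, 0, -3, 0], [0, 0, -6, 0], [0, 0, -6, 0], [0, 0, -6, 0], [0, 0, -6, 0], [0, 0, -6, 0], [0, 0, -6, 0], [0, 0, -6, 0]],
])

```text
clock: 18.95
tcp_pos: [0.6084, 0.0222, -0.0283]
orientation: [3.142, 0.0, 1.755]
wrist_force: [0.1, -0.4, -0.1]
grip_width: 0.0725
grasp_force: 0.0
```

Call:
servo_tool([
  [[0, 0, 0, 0], [0, 0, 0, 0], [0, 0, 0, 0], [0, 0, 0, 0], [0, 0, 0, 0], [0, 0, 0, 0], [0, 0, 0, 0], [0, 0, 0, 0]],
], gripper=0.4)

```text
clock: 19.75
tcp_pos: [0.6087, 0.0223, -0.0281]
orientation: [3.141, 0.0, 1.755]
wrist_force: [-0.1, 0.8, 5.4]
grip_width: 0.0552
grasp_force: 64.4
```

Call:
servo_tool([
  [[0, 0, 15, 0], [0, 0, 50, 0], [0, 0, 90, 0], [-15, -30, 120, -4], [-33, -68, 120, -8], [-51, -106, 120, -12], [-69, -144, 120, -16], [-87, -182, 120, -19.7]],
])

```text
clock: 20.55
tcp_pos: [0.5204, -0.161, 0.0923]
orientation: [3.141, 0.0, 1.408]
wrist_force: [-0.0, 0.2, -1.7]
grip_width: 0.0548
grasp_force: 64.2
```

Call:
servo_tool([
  [[-18, -38, 0, 0], [-36, -76, 0, 0], [-54, -114, 0, 0], [-69.5, -141, 0, 0], [-69.5, -141, -20, 0], [-69.5, -141, -55, 0], [-69.5, -141, -80, 0], [-69.5, -141, -90, 0]],
])

```text
clock: 21.35
tcp_pos: [0.4507, -0.3, -0.0]
orientation: [-3.139, -0.002, 1.411]
wrist_force: [-0.2, 0.1, -1.0]
grip_width: 0.0555
grasp_force: 64.2
```

```bash
python3 - <<'E'
from h import *
o=get_obs();print(o['clock'],o['tcp_pos'],o['orientation'],o['grip_width'],o['grasp_force']);shot('wrist','w7');shot('side','d7')
for f in('w7','d7'):
    blobs(f,.027,.037,(.36,.54,-.4,-.18),30);blobs(f,.045,.066,(.36,.56,-.4,-.2),60)
E
```

```text
21.35 [ 4.50739053e-01 -2.99954156e-01 -3.87579494e-05] [-3.13873936e+00 -1.58414799e-03  1.41074719e+00] 0.05547931973790014 64.15493130683899
w7 [257, 119, 137, 19, 2532] z [0.0316 0.0332 0.0344] rgb [238. 231. 230.] [ 462.1 -239.2] [ 7.9 60.1] 80.9
w7 [369, 0, 214, 100, 10682] z [0.055  0.061  0.0637] rgb [224. 207. 210.] [ 516.8 -219.8] [31.8 71.7] 81.1
w7 [250, 174, 144, 33, 2460] z [0.0484 0.0574 0.0657] rgb [28. 56. 93.] [ 457.3 -259. ] [ 8.1 56.9] 77.8
w7 [375, 231, 51, 131, 997] z [0.0501 0.063  0.0659] rgb [31. 50. 72.] [ 481.5 -308.1] [60.4 19.8] 85.1
w7 [216, 246, 43, 71, 764] z [0.0496 0.0614 0.0658] rgb [28. 41. 53.] [ 425.2 -291.1] [21.5 23.3] 29.1
d7 [288, 330, 40, 10, 273] z [0.028  0.0333 0.0355] rgb [186. 170. 162.] [ 442.2 -362.3] [ 9.6 59. ] 81.0
d7 [363, 341, 14, 11, 59] z [0.0274 0.0287 0.0311] rgb [209. 185. 155.] [ 531.  -390.3] [15.6 18.3] 4.7
d7 [354, 247, 11, 8, 67] z [0.0508 0.0565 0.0591] rgb [239. 211. 201.] [ 547.6 -205.6] [24.6 13.4] 22.8
d7 [289, 284, 46, 37, 497] z [0.0465 0.056  0.0654] rgb [13. 49. 93.] [ 456.8 -333.1] [78.2 42.2] 31.7
d7 [283, 287, 11, 14, 67] z [0.0496 0.0587 0.0651] rgb [64. 62. 64.] [ 421.8 -304.6] [15.4 23.3] 30.6
```

View pics/w7.png

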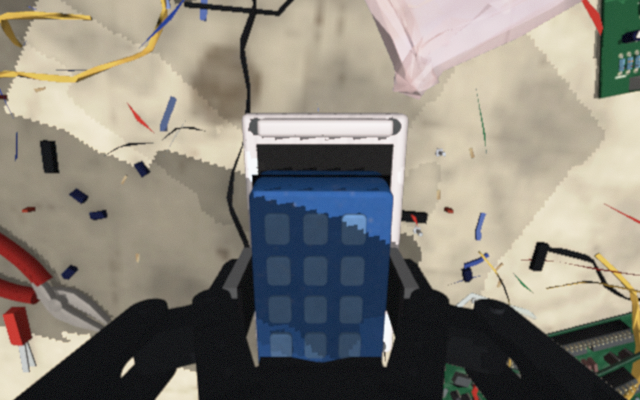

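w7: the case lines up with the rest, with the near cheek visible at px (318,127) and equal margins. I'll lower it.

Call:
servo_tool([
  [[0, 0, 0, 0], [0, 0, 0, 0], [0, 0, -5, 0], [0, 0, -10, 0], [0, 0, -14, 0], [0, 0, -16, 0], [0, 0, -17, 0], [0, 0, -17, 0]],
])

```text
clock: 22.25
tcp_pos: [0.4519, -0.3007, -0.0156]
orientation: [-3.141, -0.0, 1.411]
wrist_force: [0.4, 0.1, -2.4]
grip_width: 0.0552
grasp_force: 64.2
```

Call:
servo_tool([
  [[0, 0, -1, 0], [0, 0, -1, 0], [0, 0, -1, 0], [0, 0, -1, 0], [0, 0, -1, 0], [0, 0, -1, 0], [0, 0, -1, 0], [0, 0, -1, 0]],
])

```text
clock: 23.05
tcp_pos: [0.4521, -0.3008, -0.0161]
orientation: [3.141, 0.0, 1.411]
wrist_force: [-2.0, 0.9, 5.4]
grip_width: 0.0553
grasp_force: 64.9
```

Call:
servo_tool([
  [[0, 0, 0, 0], [0, 0, 0, 0], [0, 0, 0, 0], [0, 0, 0, 0], [0, 0, 10, 0], [0, 0, 30, 0], [0, 0, 70, 0], [0, 0, 110, 0]],
], gripper=0.85)

```text
clock: 23.85
tcp_pos: [0.4516, -0.3005, 0.0952]
orientation: [-3.141, -0.0, 1.411]
wrist_force: [0.1, -0.2, -0.7]
grip_width: 0.0725
grasp_force: 0.0
```

Call:
servo_tool([
  [[0, 20, 30, 8], [0, 60, 50, 16], [0, 105, 50, 24], [0, 150, 50, 32], [0, 195, 50, 40], [0, 240, 50, 48], [0, 285, 50, 56], [0, 325, 50, 64]],
])

```text
clock: 24.65
tcp_pos: [0.4516, 0.0262, 0.1444]
orientation: [3.141, 0.001, 2.534]
wrist_force: [0.8, 0.1, 1.5]
grip_width: 0.0725
grasp_force: 0.0
```

```bash
python3 - <<'E'
from h import *
o=get_obs();print(o['clock'],o['tcp_pos'],o['orientation'],o['grip_width']);shot('scene','s8');shot('side','d8')
for f in('s8','d8'):
    blobs(f,.0485,.056,(.36,.54,-.4,-.2),60)
E
```

```text
24.65 [0.45163205 0.02621171 0.1444156 ] [3.14099697e+00 8.48671285e-04 2.53395039e+00] 0.07250806598661821
s8 [339, 316, 42, 57, 1416] z [0.0487 0.0504 0.0526] rgb [ 45.5 102.  185. ] [ 451.5 -302.8] [88.7 52.5] 80.5
d8 [291, 276, 37, 43, 1366] z [0.0498 0.0519 0.054 ] rgb [ 70.  135.5 229. ] [ 451.6 -302.8] [91.  53.1] 80.4
```

Call:
servo_tool([
  [[-2, 45, 0, 8], [-4, 90, 0, 16], [-6, 135, 0, 24], [-8, 180, 0, 32], [-10, 225, 0, 40], [-11.5, 260, 0, 45.3], [-11.5, 272, 0, 45.3], [-11.5, 272, 0, 45.3]],
], gripper=0.75)

```text
clock: 25.55
tcp_pos: [0.4405, 0.2967, 0.1438]
orientation: [-3.142, 0.0, -2.965]
wrist_force: [-0.6, -0.5, -0.8]
grip_width: 0.0643
grasp_force: 0.0
```

Call:
servo_tool([
  [[0, 0, -40, 0], [0, 0, -80, 0], [0, 0, -115, 0], [0, 0, -140, 0], [0, 0, -155, 0], [0, 0, -165, 0], [0, 0, -170, 0], [0, 0, -170, 0]],
])

```text
clock: 26.35
tcp_pos: [0.4408, 0.2961, -0.0261]
orientation: [3.142, 0.0, -2.965]
wrist_force: [-0.3, -1.2, 0.3]
grip_width: 0.0641
grasp_force: 0.0
```

Call:
servo_tool([
  [[0, 0, -3, 0.4], [0, 0, -5.5, 0.4], [0, 0, -5.5, 0.4], [0, 0, -5.5, 0.4], [0, 0, -5.5, 0.4], [0, 0, -5.5, 0.4], [0, 0, -5.5, 0.4], [0, 0, -5.5, 0.4]],
])

```text
clock: 27.15
tcp_pos: [0.4404, 0.2963, -0.0319]
orientation: [-3.142, 0.0, -2.958]
wrist_force: [1.4, -0.5, -0.4]
grip_width: 0.0643
grasp_force: 0.0
```

Call:
servo_tool([
  [[0, 0, 0, 0], [0, 0, 0, 0], [0, 0, 0, 0], [0, 0, 0, 0], [0, 0, 0, 0], [0, 0, 0, 0], [0, 0, 0, 0], [0, 0, 0, 0]],
], gripper=0.25)

```text
clock: 27.95
tcp_pos: [0.4406, 0.2963, -0.0317]
orientation: [3.142, 0.0, -2.958]
wrist_force: [-0.8, -0.3, 5.9]
grip_width: 0.0438
grasp_force: 61.7
```

Call:
servo_tool([
  [[0, 0, 15, 0], [0, 0, 50, 0], [0, 0, 85, 0], [15, -40, 90, 0], [30, -84, 90, 0], [45, -128, 90, 0], [60, -172, 90, 0], [76, -216, 90, 0]],
])

```text
clock: 28.75
tcp_pos: [0.5167, 0.0785, 0.059]
orientation: [-3.142, 0.001, -2.957]
wrist_force: [0.8, 0.7, -1.6]
grip_width: 0.044
grasp_force: 61.5
```

Call:
servo_tool([
  [[15, -43, 0, 0], [30, -85, 0, 0], [36, -105, 0, 0], [36, -105, -20, 0], [36, -105, -50, 0], [36, -105, -70, 0], [36, -105, -80, 0], [36, -105, -84, 0]],
])

```text
clock: 29.55
tcp_pos: [0.5521, -0.0247, -0.0262]
orientation: [3.141, -0.001, -2.958]
wrist_force: [0.1, 0.0, -0.8]
grip_width: 0.0439
grasp_force: 61.6
```

Call:
servo_tool([
  [[0, 0, -1, 0], [0, 0, -2, 0], [0, 0, -2, 0], [0, 0, -2, 0], [0, 0, -2, 0], [0, 0, -2, 0], [0, 0, -2, 0], [0, 0, -2, 0]],
])

```text
clock: 30.35
tcp_pos: [0.5526, -0.0247, -0.0277]
orientation: [-3.141, 0.0, -2.958]
wrist_force: [-1.2, 0.9, 3.6]
grip_width: 0.044
grasp_force: 62.2
```

Contact made; release, then fetch the transformer.

Call:
servo_tool([
  [[0, 0, 0, 0], [0, 0, 0, 0], [0, 0, 0, 0], [0, 0, 0, 0], [0, 0, 15, 0], [0, 0, 50, 0], [0, 0, 95, 0], [0, 10, 135, 0]],
], gripper=0.75)

```text
clock: 31.15
tcp_pos: [0.5525, -0.0153, 0.11]
orientation: [-3.141, 0.001, -2.959]
wrist_force: [1.2, 0.1, 0.3]
grip_width: 0.0641
grasp_force: 0.0
```

Call:
servo_tool([
  [[-4, 45, 0, 0], [-8, 90, 0, 0], [-12, 135, 0, 0], [-16, 180, 0, 0], [-20, 225, 0, 0], [-25, 270, 0, 0], [-29.5, 315, 0, 0], [-29.5, 328, 0, 0]],
])

```text
clock: 31.95
tcp_pos: [0.522, 0.317, 0.1082]
orientation: [3.141, 0.001, -2.955]
wrist_force: [0.8, -1.1, -0.4]
grip_width: 0.0638
grasp_force: 0.0
```

Call:
servo_tool([
  [[0, 0, 0, 0], [0, 0, -35, 0], [0, 0, -70, 0], [0, 0, -95, 0], [0, 0, -115, 0], [0, 0, -128, 0], [0, 0, -135, 0], [0, 0, -136, 0]],
])

```text
clock: 32.75
tcp_pos: [0.5231, 0.3126, -0.029]
orientation: [-3.141, -0.0, -2.958]
wrist_force: [-0.3, 0.1, -0.1]
grip_width: 0.0641
grasp_force: 0.0
```

Call:
servo_tool([
  [[0, 0, -1, 0], [0, 0, -1, 0], [0, 0, -1, 0], [0, 0, -1, 0], [0, 0, -1, 0], [0, 0, -1, 0], [0, 0, -1, 0], [0, 0, -1, 0]],
], gripper=0.3)

```text
clock: 33.55
tcp_pos: [0.5236, 0.3135, -0.0289]
orientation: [3.141, 0.002, -2.958]
wrist_force: [0.2, -0.5, 6.3]
grip_width: 0.0493
grasp_force: 63.4
```

Call:
servo_tool([
  [[0, 0, 15, 0], [0, 0, 50, 0], [0, -15, 85, 0], [3, -55, 90, 0], [6, -95, 90, 0], [9, -135, 90, 0], [12, -175, 90, 0], [15, -215, 90, 0]],
])

```text
clock: 34.35
tcp_pos: [0.5376, 0.0968, 0.0609]
orientation: [3.142, 0.0, -2.957]
wrist_force: [0.9, 0.4, -2.6]
grip_width: 0.0489
grasp_force: 63.6
```

Call:
servo_tool([
  [[0, -30, 0, 0], [0, -49.5, 0, 0], [0, -49.5, 0, 0], [0, -49.5, -20, 0], [0, -49.5, -50, 0], [0, -49.5, -70, 0], [0, -49.5, -80, 0], [0, -49.5, -84.5, 0]],
])

```text
clock: 35.15
tcp_pos: [0.5376, 0.0493, -0.0248]
orientation: [3.141, -0.001, -2.957]
wrist_force: [-0.4, 1.1, -3.6]
grip_width: 0.0489
grasp_force: 63.5
```

Call:
servo_tool([
  [[0, 0, -1, 0], [0, 0, -1.5, 0], [0, 0, -1.5, 0], [0, 0, -1.5, 0], [0, 0, -1.5, 0], [0, 0, -1.5, 0], [0, 0, -1.5, 0], [0, 0, -1.5, 0]],
])

```text
clock: 35.95
tcp_pos: [0.5384, 0.0491, -0.0249]
orientation: [3.141, 0.001, -2.958]
wrist_force: [-4.6, 3.9, 7.0]
grip_width: 0.0494
grasp_force: 64.7
```

Call:
servo_tool([
  [[0, 0, 0, 0], [0, 0, 0, 0], [0, 0, 0, 0], [0, 0, 0, 0], [0, 0, 15, 0], [0, 0, 55, 0], [0, 0, 100, 0], [-20, 0, 145, 0]],
], gripper=0.75)

```text
clock: 36.75
tcp_pos: [0.519, 0.0486, 0.1219]
orientation: [-3.141, 0.002, -2.958]
wrist_force: [-0.7, 0.2, 0.3]
grip_width: 0.064
grasp_force: 0.0
```

Call:
servo_tool([
  [[-10, 20, 30, 0], [-20, 50, 60, 0], [-20, 50, 90, 0], [-20, 50, 90, 0], [-20, 50, 90, 0], [-20, 50, 90, 0], [-20, 50, 90, 0], [-20, 50, 90, 0]],
])

```text
clock: 37.55
tcp_pos: [0.4976, 0.0985, 0.2083]
orientation: [3.141, -0.001, -2.958]
wrist_force: [0.4, -0.4, -0.7]
grip_width: 0.0641
grasp_force: 0.0
```

```bash
python3 - <<'E'
from h import *
o=get_obs();print(o['clock'],o['tcp_pos'],o['wrist_force']);shot('wrist','w9');shot('scene','s9')
c,s=np.cos(.183),np.sin(.183)
for f in('w2','w9','s9'):
    W,p=cloud(f); x=W[...,0]-.5711;y=W[...,1]-.0174; bx=c*x+s*y;by=-s*x+c*y
    for nm,lo,hi,y0,y1 in(('core',.052,.057,0,.08),('sink',.033,.038,-.08,0)):
        m=(bx>-.07)&(bx<.015)&(by>y0)&(by<y1)&(W[...,2]>lo)&(W[...,2]<hi)
        if m.sum()>9: print(f,nm,m.sum(),'bx',np.percentile(bx[m],[2,98]).round(4),'by',np.percentile(by[m],[2,98]).round(4),fit(W[m]))
blobs('s9',.0485,.056,(.36,.54,-.4,-.2),60)
E
```

```text
37.55 [0.49764521 0.09851761 0.20834156] [ 0.39098967 -0.4247841  -0.68667261]
w2 core 1257 bx [-0.0545 -0.0007] by [0.0222 0.051 ] (array([538.3,  45.1]), array([55.6, 35.8]), 10.6)
w2 sink 981 bx [-0.0548  0.0124] by [-0.0603 -0.0136] (array([556.3, -16.8]), array([69.4, 61.1]), 11.1)
w9 core 1472 bx [-0.054  -0.0009] by [0.021  0.0527] (array([538. ,  46.6]), array([55.5, 37. ]), 11.1)
w9 sink 1182 bx [-0.0552  0.0036] by [-0.0582 -0.0149] (array([557.4, -22.8]), array([69.6, 45.3]), 10.6)
s9 core 228 bx [-0.0538 -0.0004] by [0.0138 0.0513] (array([538.9,  44.4]), array([56.7, 38.5]), 10.6)
s9 sink 223 bx [-0.0545  0.0041] by [-0.0602 -0.0166] (array([556.6, -24.6]), array([68.6, 45.4]), 11.2)
s9 [338, 316, 43, 56, 1397] z [0.0488 0.0504 0.0526] rgb [ 43.  98. 178.] [ 451.4 -302.7] [88.8 52.7] 80.0
```

View pics/s9.png

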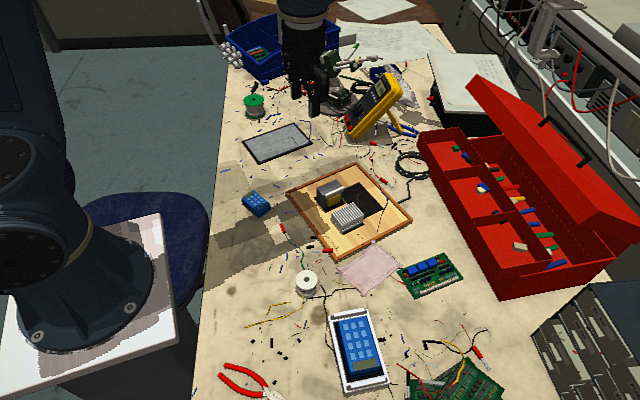

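s9: the transformer (330,192) and heat sink (347,217) are back at their start positions to within about 2 mm. The case (358,345) lies keys up on the rest, and the relay board and reel look untouched. Handing in.

```bash
python3 -c "
from cell import *
print(job_done())"
```

```text
the job is handed in; nothing more can be done
None
```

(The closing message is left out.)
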